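Chock a row of sample bottles in the lab tray

TASK

One of the three sample bottles lying on their sides in the tray has rolled away from the row. Roll it back against the others so that the row lies tight against the tray's high end wall, and tuck the rubber chock, sloping face first, snugly under the open side of the outermost bottle at about the middle of its body, standing flat on the tray floor, so that no bottle has room to roll. Keep the gripper from knocking the clamp bar above or its stand, and leave the other glassware and the bung alone.

Things in the scene. Friction and masses are not known exactly. Their poses are not given: they have to be found in the camera images.
- tray: shallow cream tray, fixed. Origin at bench level; +x along the tray to its high end wall (roughly to the robot's right), z up. Floor top 6 mm above the origin. Inside it runs from x = -200 to +165 mm, y = -95 to +95 mm; walls 6 mm thick, tops 18 mm above the bench, but 34 mm at the end wall at x = +165, the stop of the row.
- stand: retort stand, fixed, base beside the tray's far (+y) side. Axes as the tray's; origin at bench level on the tray's middle line, below its level steel bar (12 mm thick, axis 140 mm up, along y from +210 to -65, clamp jaws to -110). Upright 13 mm thick, 320 high, at y = +190. The bar is over the chock's place: there a tool must lean 35 to 40 degrees, fingers pointing down and towards the end wall.
- bottle_a: sealed amber bottle, paper label, white cap, on its side on the tray floor, axis across the tray: first of the row, by the end wall. Body 42 mm diameter, 85 long; cap 29 mm diameter, ending 72 from the origin. Origin on the axis, mid-body, 21 above the tray floor; y along the axis to the cap; x, z turn as it rolls. About 160 g; rolls when pushed, soon stops.
- bottle_b: an identical bottle, second of the row, next to bottle_a. Same origin and axes.
- bottle_c: an identical bottle: the one that has rolled away, 110 to 150 mm short of its place in the row and askew, on the tray floor beyond the bar. It shall be the outermost of the row. It rolls freely if pushed at or a little below the height of its axis; pushed higher it can jam against the floor. Same origin and axes.
- chock: black rubber wedge, loose, on the bench beyond the tray's low (-x) end: 50 mm long (x), 36 wide (y, flat parallel sides), 34 high, about 90 g. Origin: centre of its underside. Upright back at x = -25; flat top from x = -25 to -9; then the face slopes at 45 degrees to the toe edge at x = +25, z = 0. Toe fully under a bottle: toe edge 9 mm short of the bottle's axis, horizontally.
- chock_toe (a point): the middle of the chock's toe edge, at the level of its underside.
- bung: bystander: black rubber bung, round, 40 mm wide at the top, 32 mm high; origin at the centre of its underside
- beaker: bystander: small glass beaker, 66 mm wide at the rim, 85 mm high; origin at the centre of its underside
- conical_flask: bystander: stoppered conical flask with amber contents, 84 mm wide, 118 mm high; origin at the centre of its underside
Mind the look-alikes: they are no part of the job. What is shaped like the chock but white is not meant.

How it is judged:
At the end, for the whole second after the job is handed in: Bottles on the tray floor (lifted under 4 mm), square across it within 0.12 rad, tight to the end wall (slack under 5, 7, 9 mm counted up the row); chock flat on the floor, toe under the outer bottle, slack under 10 mm, square within 0.2 rad, within 24 mm of mid-body; all at rest, released (x of bottle_a in the frame of tray above 0.139 m and x of bottle_b in the frame of tray above 0.095 m and x of bottle_c in the frame of tray above 0.051 m and height (world z) of each of bottle_a, bottle_b, bottle_c below 0.031 m and angle between the y axis of each of bottle_a, bottle_b, bottle_c and the y axis of tray, either way round below 0.12 rad and x of chock_toe in the frame of tray above 0.041 m and horizontal distance between chock_toe and bottle_c below 0.026 m and height (world z) of chock_toe below 0.01 m and angle between chock's own z axis and vertical below 0.1 rad and angle between the y axis of chock and the y axis of bottle_c, either way round below 0.2 rad and linear speed of each of bottle_a, bottle_b, bottle_c, chock below 0.01 m/s and contact force between the fingers and chock below 0.1 N); the robot touches nothing.
It fails at once if the robot strikes the clamp bar or its stand (more than 4 N) (contact force between any of the arm, the fingers and stand above 4 N).
It fails at once if the bung is moved by more than 25 mm or tipped (distance of bung from where it was at the start of the episode above 0.025 m or angle between bung's own z axis and vertical above 0.4 rad).
It fails at once if the beaker is moved by more than 25 mm or tipped (distance of beaker from where it was at the start of the episode above 0.025 m or angle between beaker's own z axis and vertical above 0.4 rad).
It fails at once if the conical flask is moved by more than 25 mm or tipped (distance of conical_flask from where it was at the start of the episode above 0.025 m or angle between conical_flask's own z axis and vertical above 0.4 rad).
It also fails if it takes over 67 s, if anything falls off the work surface, if the arm or the gripper's body presses on something with over 40 N, if the wrist force passes 120 N, or if a joint passes its speed limit or range.

ROBOT

A 6-joint arm with a two-finger parallel gripper is mounted at the origin on the work surface. World frame = base frame: x ahead of the robot, y to its left, z up, the work surface at z = 0. Lengths are in m, angles in rad, forces in N, time in s.
With the tool pointing down it reaches from about 0.3 to 0.875 m from the base axis. Payload 6.4 kg.
Tool frame: the origin (TCP) lies midway between the tips of the shut fingers; the grasp point (between the pads) lies 19 mm behind it; z points along the fingers, y is the line along which they close (so a half turn about z gives the same grasp; the last joint's range is limited). The gripper opens to 85 mm and grips with 20 to 120 N. Pads are 22 mm wide; open, the fingers measure 114 mm over their backs; the gripper's body (76 mm by 85 mm) begins 54 mm behind the grasp point. The pads swing forward as they close: fully open they stand 13 mm farther back than shut.
Start: joints at [1.016, 0.181, 1.607, -0, 1.354, -0.206], TCP at [0.197, 0.54, 0.231] pointing down, gripper open.
Joint ranges: [-2.99, 2.99], [-0.89, 2.07], [0.3, 2.58], [-1.14, 4.28], [0, 2.63], [-3.12, 3.12]. Speed limits (rad/s): [2.57, 2.57, 3.01, 3.14, 3.14, 3.14].

INTERFACE

Orientations are given as a unit quaternion [w, x, y, z].
In Python, from bench import ctrl gives the robot as it stands.
- The arm moves only by the tool drive_tool, never from a script. Its argument "plan" is a list that holds one entry, the list of rows, each a list of 4 numbers: the shift along the tool's x, y, z scaled (see below), then the turn about the tool's z scaled (see below). In form: [[[x, y, z, roll], ...]]. A call has 1 to 12 rows; each row is the pose to reach, as a shift and turn from the pose commanded when the call began, along the tool's axes at that moment, turning the shorter way round; what a row does not reach only later rows make up. The controller multiplies each number of a shift by 400 mm and each number of a turn by 180 degrees. A row lasts 1/12 s, in which the tool goes at most 41.7 mm and 7.16 degrees, less where a joint would pass 70% of its speed; a pose out of reach is approached as far as the arm can. A call with a number of a shift or a turn outside -1 to 1 is refused whole. A call with a gripper value outside its range is refused whole. "jaw" is the closure, from 0 (fully open) to 1 (shut), set as the call begins (left out, the last holds). The fingers move at their own pace and stop on an object; the grip force is fixed at half the most. Time passes only in rows, so rows that repeat a pose let the fingers close. It gives the time, the measured TCP pose, the force, the opening and the grip force at its end, in the units of the state.
- ctrl.get_obs(): the state, without advancing time (a new reading comes with each control period).
- ctrl.camera(name): name is "scene" or "side" or "wrist"; returns (picture, depth): 400x640x3 uint8, red, green, blue; 400x640 float32, m along the optical axis (not along the pixel's ray), 0 where there is no reading.
- ctrl.camera_info(name): a dict with "camera_matrix" (3x3 intrinsics, pixels), "R" (3x3) and "t" (3): a world point X has camera coordinates R X + t; the wrist camera has in their place "T_tool_cam" (4x4, takes a point from camera to tool coordinates, whose origin is the TCP and whose axes are the flange's). Camera axes: x right, y down, z forward; pixel columns grow to the right and rows downward; lengths in m; the calibration is good to about 2 mm. A picture is of the moment at which its call begins: read the wrist's pose just before it. camera_info takes no time and is no camera call.
- ctrl.hand_in(): hands the job in; it is judged then, once.
The state is a dict: "time_s": time; "q": joint angles; "dq": joint speeds; "joint_efforts": joint torques, N m; "eef_pos": TCP position; "eef_rot": TCP orientation; "wrist_force": force on the tool from outside, world axes, zero at the start; "torque": the same for the moment, N m; "opening": opening from 0.0 (shut) to 1.0 (fully open); "grasp_force": force on a finger pad.
Only numpy, scipy, OpenCV 4.12 (cv2) and the standard library are available. Lean on these libraries where they do the work, as an engineer would, in place of code of your own. Each camera call takes 0.05 s, during which the arm holds its last target. There are 200 camera calls.

## Working session

There is one attempt and no reset: what is moved stays moved. The work goes in short steps, Python scripts to look and compute and a tool call to move; the robot and the scene stay as the last step left them, time stands still between calls to the robot, and variables do not carry over. Pictures are saved under pics/ and viewed, at most 13 in all, crops included, and the job is handed in when it is done.

Besides the shell and the picture viewer there is one more tool, called after "Emit:" in YAML: its name, and indented under it one key for each argument. drive_tool: Moves the arm, as the interface text tells. Its arguments: {"type":"object","properties":{"plan":{"type":"array"},"jaw":{"type":"number"}},"required":["plan"]}

```bash
ls; mkdir -p pics; python3 - <<'E'
from bench import ctrl
import numpy as np,cv2
o=ctrl.get_obs();print({k:np.round(v,3).tolist() for k,v in o.items()})
for n in ("scene","side","wrist"):
    p,d=ctrl.camera(n);i=ctrl.camera_info(n)
    np.savez(f"{n}0.npz",p=p,d=d,**i)
    cv2.imwrite(f"pics/{n}0.png",p[...,::-1]);print(n,{k:np.round(v,3).tolist() for k,v in i.items()})
E
```

```text
pics
{'time_s': 0.0, 'q': [1.016, 0.182, 1.608, -0.0, 1.354, -0.206], 'dq': [-0.001, 0.001, -0.001, 0.0, 0.0, -0.001], 'joint_efforts': [0.0, -44.486, -35.134, -0.0, 0.009, -0.0], 'eef_pos': [0.196, 0.54, 0.23], 'eef_rot': [-0.0, 0.174, 0.985, -0.001], 'wrist_force': [-0.401, 0.513, 0.696], 'torque': [-0.034, 0.038, 0.051], 'grasp_force': 0.0, 'opening': 1.001}
scene {'camera_matrix': [[429.669, 0.0, 313.579], [0.0, 429.669, 194.694], [0.0, 0.0, 1.0]], 'R': [[-0.454, 0.891, -0.011], [0.715, 0.357, -0.601], [-0.532, -0.281, -0.799]], 't': [0.263, -0.35, 1.367]}
side {'camera_matrix': [[417.526, 0.0, 321.739], [0.0, 417.526, 205.606], [0.0, 0.0, 1.0]], 'R': [[0.994, -0.106, -0.018], [-0.08, -0.615, -0.785], [0.072, 0.781, -0.62]], 't': [-0.53, 0.071, 1.291]}
wrist {'camera_matrix': [[347.056, 0.0, 327.39], [0.0, 347.056, 195.135], [0.0, 0.0, 1.0]], 'T_tool_cam': [[-0.0, -0.963, -0.269, 0.067], [1.0, -0.0, 0.0, -0.001], [-0.0, -0.269, 0.963, -0.142], [0.0, 0.0, 0.0, 1.0]]}
```

View pics/scene0.png

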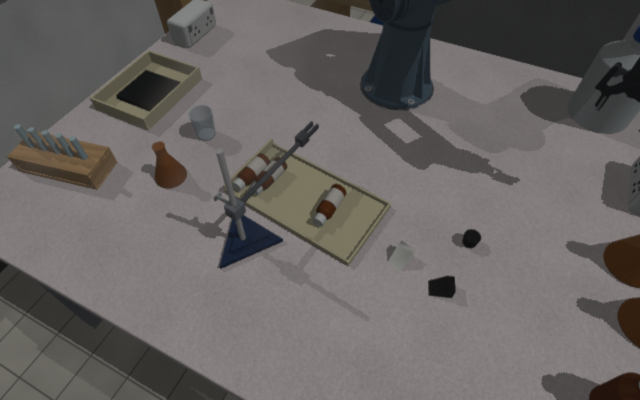

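View pics/side0.png

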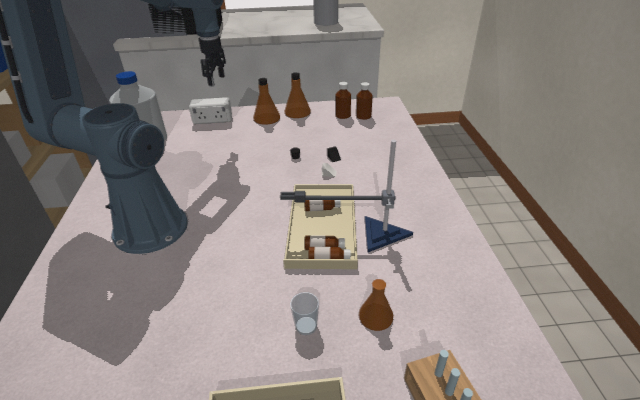

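The scene view shows bottle_c at (330,203) and the row at about (258,175). There are three chock candidates: the black angular block (442,287), the white wedge (402,254) and the round black bung (472,239). The black angular one fits, being black and wedge-shaped. I'll confirm it in an enlarged crop with a metric top view.

```bash
cat > h.py <<'E'
import numpy as np,cv2
def cloud(p,d,K,R,t):
    v,u=np.mgrid[:400,:640]; X=np.stack([(u-K[0,2])/K[0,0]*d,(v-K[1,2])/K[1,1]*d,d],-1)
    return (X-t)@R
def load(f):
    z=np.load(f);return z['p'],cloud(z['p'],z['d'],z['camera_matrix'],z['R'],z['t']),z['d']>0
E
python3 - <<'E'
from h import *
out=[]
for n in("scene","side"):
    p,X,ok=load(n+"0.npz")
    top=np.zeros((460,400,3),np.uint8)
    # ortho: world x 0.35..0.75 -> cols ; y -0.25..0.35+ -> rows ; 1.0 mm
    m=ok&(X[...,0]>.3)&(X[...,0]<.8)&(X[...,1]>-.3)&(X[...,1]<.5)&(X[...,2]<.2)
    P=X[m];C=p[m]
    im=np.zeros((800,500,3),np.uint8)
    for i in np.argsort(P[:,2]):
        x,y=int((P[i,0]-.3)*1000),int((.5-P[i,1])*1000); im[max(y-1,0):y+2,max(x-1,0):x+2]=C[i]
    out.append(im)
    # blobs: black object clusters and cream wall
    hsv=cv2.cvtColor(p,cv2.COLOR_RGB2HSV).astype(int)
    cr=m&(hsv[...,1]>60)&(hsv[...,0]>15)&(hsv[...,0]<35)&(X[...,2]>.0)&(X[...,2]<.04)
    print(n,"tray",cr.sum(),cv2.minAreaRect(X[cr][:,:2].astype(np.float32)*1000))
    dark=m&(p.max(-1)<45)&(X[...,2]>.012)&(X[...,2]<.05)
    k,L,S,c=cv2.connectedComponentsWithStats(dark.astype(np.uint8))
    for j in range(1,k):
        if S[j,4]>25:
            Q=X[L==j];print(c[j].round(),S[j,4],Q.mean(0).round(3),Q.max(0).round(3),cv2.minAreaRect(Q[:,:2].astype(np.float32)*1000))
o=np.hstack(out);o=cv2.resize(o,(750,600));cv2.imwrite("pics/top0.png",o[...,::-1])
p=load("scene0.npz")[0]
cv2.imwrite("pics/crop0.png",cv2.resize(p[215:315,370:500],None,fx=6,fy=6,interpolation=2)[:600,:780,::-1])
E
```

```text
scene tray 65 ((505.41021728515625, -93.01483154296875), (268.844482421875, 119.12744140625), 88.33940887451172)
[234. 235.] 51 [ 0.711 -0.145  0.018] [ 0.721 -0.127  0.025] ((711.7377319335938, -143.5651397705078), (32.23862838745117, 18.160070419311523), 73.54276275634766)
[471. 238.] 221 [0.475 0.356 0.029] [0.49  0.374 0.035] ((472.4027404785156, 356.15582275390625), (33.42236328125, 37.299442291259766), 69.4511489868164)
[246. 245.] 119 [ 0.719 -0.105  0.017] [ 0.752 -0.07   0.024] ((714.24658203125, -100.59869384765625), (29.108272552490234, 94.62303161621094), 38.272178649902344)
[445. 286.] 328 [0.617 0.336 0.026] [0.636 0.358 0.038] ((614.7503662109375, 334.2950744628906), (35.61970901489258, 38.5290412902832), 19.988666534423828)
side tray 95 ((526.615234375, -48.401702880859375), (378.7956848144531, 184.57594299316406), 81.21884155273438)
[295. 152.] 62 [0.468 0.347 0.028] [0.484 0.366 0.037] ((469.57098388671875, 351.040283203125), (33.36686325073242, 27.61564826965332), 66.26220703125)
[333. 153.] 89 [0.61  0.33  0.025] [0.631 0.352 0.039] ((609.3801879882812, 329.39544677734375), (37.610931396484375, 39.49919891357422), 35.73363494873047)
```

View pics/top0.png

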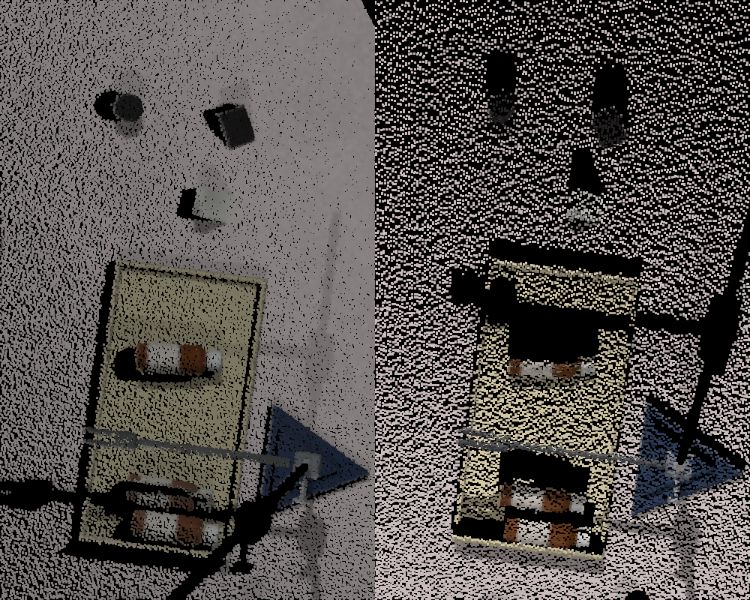

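View pics/crop0.png

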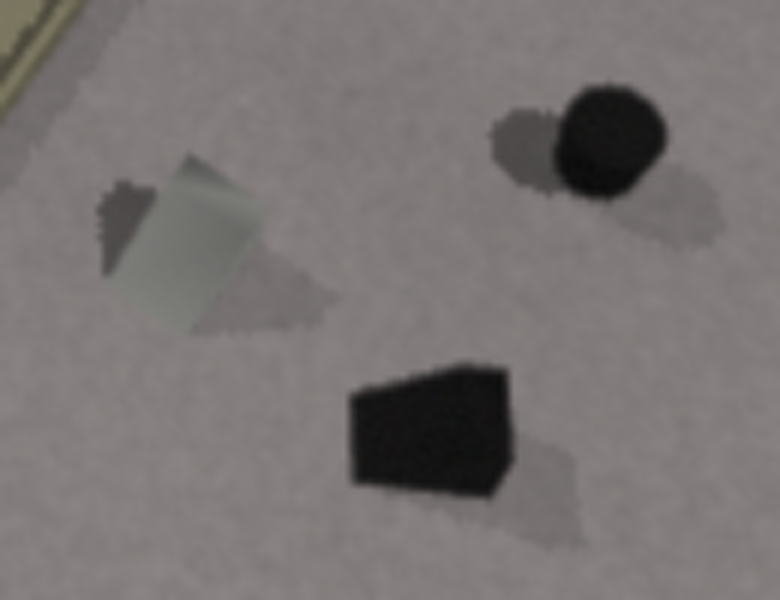

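The crop confirms it: black angular wedge = chock at (442,287), round black = bung, white wedge = decoy. Next I fit the poses from the depth clouds.

```bash
cat >> h.py <<'E'
from scipy.optimize import least_squares
def loc(P,x,y,th):
    c,s=np.cos(th),np.sin(th);q=P[:,:2]-[x,y];return np.c_[q@[c,s],q@[-s,c],P[:,2]]
def wedge(P,z0):
    x,y,z=P.T;z=z-z0;return np.max([-25e-3-x,x-25e-3,abs(y)-18e-3,z-34e-3,(x+z-25e-3)/2**.5],0)
def bottle(P,z0=.027):
    x,y,z=P.T;r=np.hypot(x,z-z0)
    return np.minimum(np.maximum(r-.021,abs(y)-.0425),np.maximum(r-.0145,abs(y-.055)-.017))
def ring(P):
    x,y=P[:,0]+.0175,P[:,1];a=np.maximum(abs(x)-.1885,abs(y)-.101)  # outer rect
    b=np.maximum(abs(x)-.1825,abs(y)-.095);return np.maximum(a,-b)
def fit(f,P,g,s=.002):
    best=min((least_squares(lambda v:f(loc(P,*v)),[g[0],g[1],t],loss='soft_l1',f_scale=s) for t in g[2]),key=lambda r:r.cost)
    return best.x,np.median(abs(f(loc(P,*best.x))))
E
cat > fit0.py <<'E'
from h import *
import sys
tag=sys.argv[1]
for n in("scene","side"):
    p,X,ok=load(n+tag+".npz")
    b=ok&(X[...,2]<.005)&(abs(X[...,0]-.55)<.2)&(abs(X[...,1])<.3);dz=np.median(X[b][:,2])
    sel=lambda c,r,lo,hi:X[ok&(np.hypot(X[...,0]-c[0],X[...,1]-c[1])<r)&(X[...,2]>lo)&(X[...,2]<hi)]
    hsv=cv2.cvtColor(p,cv2.COLOR_RGB2HSV)
    P=X[ok&(X[...,2]>.011)&(X[...,2]<.0215)&(abs(X[...,0]-.53)<.16)&(abs(X[...,1]+.04)<.22)&(hsv[...,0]>22)&(hsv[...,0]<38)]
    T,e=fit(ring,P,(.53,-.05,[-1.7,-1.8]));print(n,dz.round(4),"tray",T.round(4),e.round(4),len(P))
    for nm,c,f,lo,ths in(("chock",(.612,.333),lambda Q:wedge(Q,0),.005,np.arange(0,6.3,.5)),("c",(.54,.022),bottle,.012,[-1.7,-1.4,-2])):
        P=sel(c,.06,lo,.06);v,e=fit(f,P,(*c,ths));l=loc(np.r_[v[:2],0][None],*T)[0]
        print(nm,v.round(4),"intray",l.round(4),(v[2]-T[2]).round(3),e.round(4),len(P))
    P=X[ok&(X[...,2]>.12)&(X[...,2]<.155)&(abs(X[...,0]-.55)<.2)&(abs(X[...,1]+.08)<.08)];L=loc(P,*T)
    for lo,hi in((-.12,-.065),(-.06,0),(0,.06),(.06,.15)):
        m=(L[:,1]>lo)&(L[:,1]<hi)
        if m.sum()>5:print("bar y",lo,hi,"x",np.percentile(L[m][:,0],[5,50,95]).round(4),"z",np.percentile(L[m][:,2],[5,95]).round(3))
E
python3 fit0.py 0
```

```text
scene -0.0002 tray [ 0.5262 -0.0651 -1.7057] 0.0012 962
chock [ 0.6146  0.3301 -1.2312] intray [-0.4035  0.0344  0.    ] 0.475 0.0008 447
c [ 0.5228  0.0198 -1.613 ] intray [-0.0837 -0.0148  0.    ] 0.093 0.0008 711
bar y -0.12 -0.065 x [0.02   0.0251 0.0401] z [0.142 0.155]
bar y -0.06 0 x [0.0195 0.0275 0.038 ] z [0.137 0.154]
bar y 0 0.06 x [0.0253 0.029  0.0357] z [0.139 0.146]
bar y 0.06 0.15 x [0.0249 0.0286 0.0343] z [0.139 0.147]
side 0.0008 tray [ 0.5256 -0.0673 -1.701 ] 0.0012 127
chock [0.6134 0.3297 5.0198] intray [-0.4051  0.0356  0.    ] 6.721 0.002 156
c [ 0.5235  0.0221 -1.6065] intray [-0.0883 -0.0137  0.    ] 0.094 0.0016 345
bar y -0.12 -0.065 x [0.0194 0.0359 0.0402] z [0.142 0.154]
bar y -0.06 0 x [0.0268 0.0335 0.0406] z [0.137 0.152]
bar y 0 0.06 x [0.0273 0.0316 0.0346] z [0.138 0.147]
bar y 0.06 0.15 x [0.027  0.0318 0.0362] z [0.138 0.148]
```

```bash
cat >> h.py <<'E'
T=(.526,-.066,-1.7035)
def w2(x,y):
    c,s=np.cos(T[2]),np.sin(T[2]);return np.array([T[0]+c*x-s*y,T[1]+s*x+c*y])
from scipy.spatial.transform import Rotation as Ro
def pose(o):
    w,*v=o['eef_rot'];return np.array(o['eef_pos']),Ro.from_quat([*v,w]).as_matrix()
def go(tx,ty,z,dyaw=None,world=None):
    """numbers for target tray(tx,ty), height z; dyaw= tool-y direction angle in world (mod pi)"""
    from bench import ctrl
    p,M=pose(ctrl.get_obs());xy=w2(tx,ty) if world is None else world
    s=M.T@(np.r_[xy,z]-p)/.4
    r=0
    if dyaw is not None:
        d=np.arctan2(M[1,1],M[0,1]);e=(dyaw-d+np.pi/2)%np.pi-np.pi/2;r=-e/np.pi
    print("shift",s.round(4),"roll",round(r,4),"rows",round(np.linalg.norm(s)*400/41.7,1),"tool tray",loc(p[None],*T)[0].round(4),"tilt",np.degrees(np.arccos(-M[2,2])).round(2))
E
python3 -c "
from h import *
go(-.14,-.013,.23,T[2])"
```

```text
shift [-1.1857 -0.8073  0.0022] roll -0.0688 rows 13.8 tool tray [-0.5571 -0.407   0.2306] tilt 0.08
```

Emit:
drive_tool:
  plan:
    - [[-0.1,-0.068,0,-0.04],[-0.2,-0.136,0,-0.069],[-0.3,-0.204,0,-0.069],[-0.4,-0.272,0,-0.069],[-0.5,-0.34,0,-0.069],[-0.6,-0.408,0,-0.069],[-0.7,-0.476,0,-0.069],[-0.8,-0.544,0,-0.069],[-0.9,-0.612,0,-0.069],[-0.95,-0.647,0,-0.069],[-0.95,-0.647,0,-0.069]]
  jaw: 1

```text
time_s: 1.07
eef_pos: [0.4635, 0.1687, 0.2313]
eef_rot: [0.0, 0.066, 0.998, 0.0]
wrist_force: [1.4, 1.2, -0.3]
opening: 0.002
grasp_force: 0.0
```

```bash
python3 -c "
from h import *
go(-.14,-.013,.1,T[2]);go(-.14,-.013,.015,T[2])"
```

```text
shift [-0.1999 -0.2111  0.3282] roll 0.0002 rows 4.2 tool tray [-0.2244 -0.093   0.2313] tilt 0.01
shift [-0.1999 -0.2111  0.5407] roll 0.0002 rows 5.9 tool tray [-0.2244 -0.093   0.2313] tilt 0.01
```

Emit:
drive_tool:
  plan:
    - [[-0.07,-0.07,0.05,0],[-0.14,-0.14,0.1,0],[-0.2,-0.2,0.18,0],[-0.2,-0.2,0.28,0],[-0.2,-0.2,0.38,0],[-0.2,-0.2,0.46,0],[-0.2,-0.2,0.52,0],[-0.2,-0.2,0.54,0],[-0.2,-0.2,0.54,0]]

```text
time_s: 1.82
eef_pos: [0.5294, 0.0809, 0.0129]
eef_rot: [-0.003, 0.066, 0.998, -0.0]
wrist_force: [-1.0, -0.1, 0.1]
opening: -0.003
grasp_force: 0.0
```

```bash
python3 - <<'E'
from h import *
from bench import ctrl
go(-.04,-.013,.015,T[2]);print(ctrl.get_obs()['wrist_force'])
for n in("scene",):
    p,d=ctrl.camera(n);i=ctrl.camera_info(n);np.savez(f"{n}1.npz",p=p,d=d,**i)
cv2.imwrite("pics/scene1.png",cv2.resize(p[100:280,200:440],(800,600))[...,::-1])
E
```

```text
shift [-0.0076 -0.265  -0.0052] roll 0.0002 rows 2.5 tool tray [-0.146  -0.0161  0.0129] tilt 0.31
[-0.97142819 -0.07118156  0.05329095]
```

View pics/scene1.png

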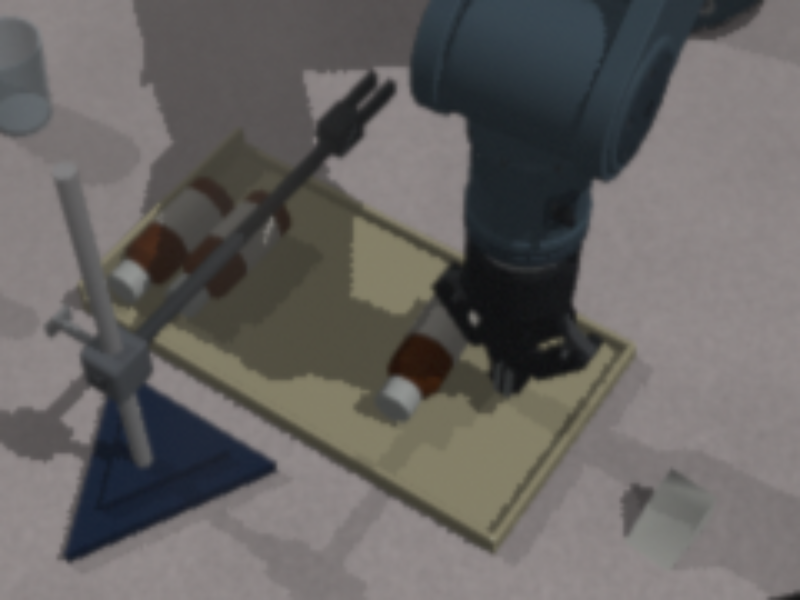

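The fingers are shut behind bottle_c (crop 430,360) and nothing has been touched. Now I roll the bottle forward gently.

Emit:
drive_tool:
  plan:
    - [[0,-0.03,0,0],[0,-0.055,0,0],[0,-0.08,0,0],[0,-0.105,0,0],[0,-0.13,0,0],[0,-0.155,0,0],[0,-0.18,0,0],[0,-0.205,0,0],[0,-0.23,0,0],[0,-0.25,0,0],[0,-0.265,0,0],[0,-0.265,0,0]]

```text
time_s: 2.87
eef_pos: [0.5176, -0.0255, 0.0153]
eef_rot: [-0.0, 0.067, 0.998, -0.0]
wrist_force: [-0.5, 0.1, 1.2]
opening: 0.002
grasp_force: 0.0
```

```bash
cat > snap.py <<'E'
from h import *
from bench import ctrl
import sys
tag=sys.argv[1];x0,x1,y0,y1,cam=[int(a) for a in sys.argv[2:6]]+[sys.argv[6]]
for n in("scene","side"):
    p,d=ctrl.camera(n);np.savez(f"{n}{tag}.npz",p=p,d=d,**ctrl.camera_info(n))
    if n==cam:cv2.imwrite(f"pics/{n}{tag}.png",cv2.resize(p[y0:y1,x0:x1],(800,int(800*(y1-y0)/(x1-x0))))[...,::-1])
E
python3 snap.py 2 200 440 100 280 scene; python3 -c "
from h import *
go(-.036,-.013,.015,T[2])"
```

```text
shift [-0.0021 -0.0102  0.0006] roll 0.0 rows 0.1 tool tray [-0.0401 -0.0138  0.0152] tilt 0.01
```

View pics/scene2.png

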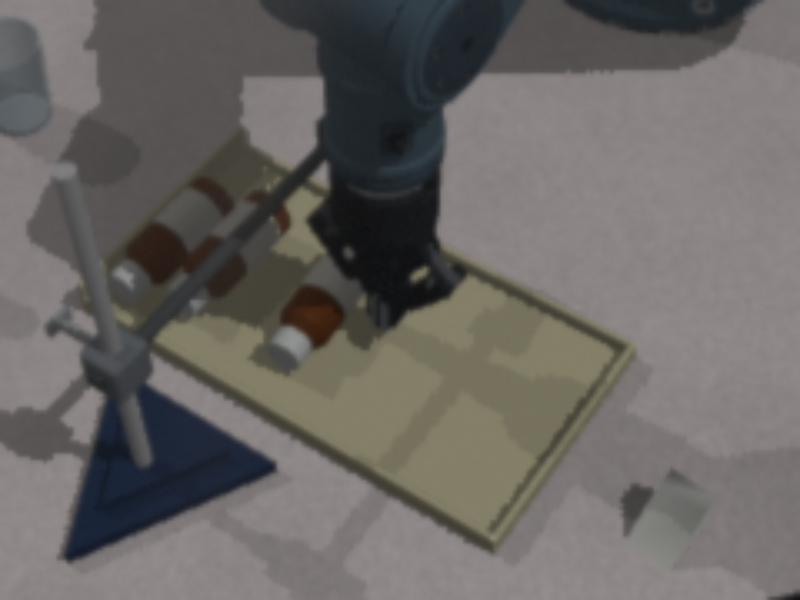

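The bottle rolled square (crop 310,320). Opening the jaw will make the front finger push it on towards the row.

Emit:
drive_tool:
  plan:
    - [[0,0,0,0],[0,0,0.005,0],[0,0,0.01,0],[0,0,0.015,0],[0,0,0.02,0],[0,0,0.025,0],[0,0,0.025,0],[0,-0.01,0.025,0],[0,-0.015,0.025,0],[0,-0.015,0.025,0]]
  jaw: 0

```text
time_s: 3.8
eef_pos: [0.517, -0.0308, 0.0054]
eef_rot: [0.0, 0.066, 0.998, -0.0]
wrist_force: [0.4, -0.2, 0.8]
opening: 1.004
grasp_force: 0.0
```

```bash
python3 snap.py 3 200 440 100 280 scene; python3 - <<'E'
from h import *
go(-.033,-.013,.005,T[2])
for n in("scene","side"):
    p,X,ok=load(n+"3.npz");L=loc(X.reshape(-1,3),*T).reshape(X.shape)
    for y0,y1 in((-.05,-.03),(.025,.045)):
        m=ok&(L[...,1]>y0)&(L[...,1]<y1)&(L[...,2]>.012)&(L[...,2]<.055)&(L[...,0]>-.02)&(L[...,0]<.16)
        h,_=np.histogram(L[m][:,0],np.arange(-.02,.165,.01));z=[L[m&(abs(L[...,0]-c)<.005)][:,2].max(initial=0).round(3) for c in np.arange(-.015,.16,.01)]
        print(n,y0,z)
E
```

```text
shift [-0.0016 -0.0024  0.0011] roll 0.0001 rows 0.0 tool tray [-0.034  -0.0136  0.0054] tilt 0.02
scene -0.05 [np.float64(0.0), np.float64(0.0), np.float64(0.0), np.float64(0.0), np.float64(0.0), np.float64(0.04), np.float64(0.046), np.float64(0.0), np.float64(0.04), np.float64(0.041), np.float64(0.039), np.float64(0.05), np.float64(0.047), np.float64(0.037), np.float64(0.0), np.float64(0.047), np.float64(0.045), np.float64(0.043)]
scene 0.025 [np.float64(0.0), np.float64(0.0), np.float64(0.0), np.float64(0.0), np.float64(0.041), np.float64(0.05), np.float64(0.051), np.float64(0.048), np.float64(0.041), np.float64(0.043), np.float64(0.042), np.float64(0.053), np.float64(0.048), np.float64(0.037), np.float64(0.046), np.float64(0.049), np.float64(0.049), np.float64(0.045)]
side -0.05 [np.float64(0.0), np.float64(0.0), np.float64(0.0), np.float64(0.0), np.float64(0.0), np.float64(0.0), np.float64(0.051), np.float64(0.051), np.float64(0.049), np.float64(0.04), np.float64(0.05), np.float64(0.051), np.float64(0.049), np.float64(0.043), np.float64(0.0), np.float64(0.048), np.float64(0.048), np.float64(0.043)]
side 0.025 [np.float64(0.0), np.float64(0.0), np.float64(0.0), np.float64(0.0), np.float64(0.042), np.float64(0.047), np.float64(0.051), np.float64(0.05), np.float64(0.04), np.float64(0.0), np.float64(0.05), np.float64(0.05), np.float64(0.05), np.float64(0.043), np.float64(0.047), np.float64(0.05), np.float64(0.05), np.float64(0.045)]
```

View pics/scene3.png

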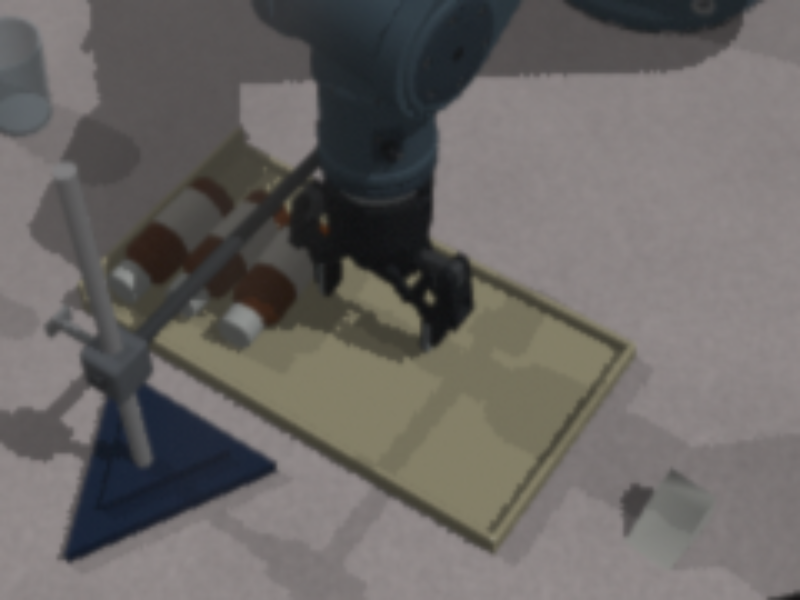

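Bottle_c is now nearly at the row (crop 262,295), and the chock will close the remaining gap. I back away, go up and fetch the chock.

Emit:
drive_tool:
  plan:
    - [[0,0.05,0,0],[0,0.1,-0.02,0],[0,0.1,-0.1,0],[0,0.1,-0.2,0],[0,0.1,-0.3,0],[0,0.1,-0.38,0],[0,0.1,-0.4,0],[0,0.1,-0.4,0]]

```text
time_s: 4.57
eef_pos: [0.5244, 0.009, 0.1689]
eef_rot: [0.004, 0.066, 0.998, -0.001]
wrist_force: [-0.1, -0.1, -0.8]
opening: 0.999
grasp_force: 0.0
```

```bash
python3 - <<'E'
from h import *
go(0,0,.16,.340,world=[.610,.3413])
E
```

```text
shift [-0.1027  0.8517  0.0224] roll 0.3498 rows 8.2 tool tray [-0.0741 -0.0115  0.1689] tilt 0.41
```

Emit:
drive_tool:
  plan:
    - [[-0.013,0.095,0,0.038],[-0.026,0.19,0,0.077],[-0.038,0.285,0,0.115],[-0.05,0.38,0,0.154],[-0.062,0.475,0,0.192],[-0.074,0.57,0,0.23],[-0.085,0.665,0,0.269],[-0.096,0.76,0,0.307],[-0.1,0.83,0,0.345],[-0.1,0.85,0,0.35],[-0.1,0.85,0,0.35],[-0.1,0.85,0,0.35]]

```text
time_s: 5.57
eef_pos: [0.6052, 0.3409, 0.1624]
eef_rot: [-0.001, 0.577, 0.817, -0.002]
wrist_force: [-0.4, -0.5, -0.2]
opening: 0.995
grasp_force: 0.0
```

```bash
python3 - <<'E'
from h import *
from bench import ctrl
o=ctrl.get_obs();p,M=pose(o);im,d=ctrl.camera("wrist");i=ctrl.camera_info("wrist");C=i["T_tool_cam"]
R=(M@C[:3,:3]).T;t=-R@(p+M@C[:3,3]);X=cloud(im,d,i["camera_matrix"],R,t)
m=(d>0)&(np.hypot(X[...,0]-.614,X[...,1]-.33)<.05)&(X[...,2]>.005)&(X[...,2]<.05)
v,e=fit(lambda Q:wedge(Q,0),X[m],(.614,.33,[-1.5,-1.2,-.9]));print(v.round(4),e,m.sum(),np.percentile(X[m][:,2],98), o['q'])
u=np.array([np.cos(v[2]),np.sin(v[2])])
go(0,0,.004,v[2]+np.pi/2,world=v[:2]-.012*u)
E
```

```text
[ 0.6147  0.3291 -1.2311] 0.0003217558440856867 2097 0.03463789744300018 [ 3.42769251e-01  5.02776264e-01  1.33040342e+00 -3.74919069e-04
  1.31248575e+00  1.27956946e-03]
shift [-0.0036  0.0138  0.3976] roll 0.0002 rows 3.8 tool tray [-0.4131  0.0251  0.1631] tilt 0.2
```

The wrist camera fit agrees to 0.3 mm, so I descend and grip.

Emit:
drive_tool:
  plan:
    - [[0,0.014,0.06,0],[-0.004,0.014,0.15,0],[-0.004,0.014,0.24,0],[-0.004,0.014,0.32,0],[-0.004,0.014,0.37,0],[-0.004,0.014,0.394,0],[-0.004,0.014,0.394,0],[-0.004,0.014,0.394,0]]

```text
time_s: 6.28
eef_pos: [0.6127, 0.3407, 0.0081]
eef_rot: [0.0, 0.578, 0.816, -0.0]
wrist_force: [-0.0, 1.0, 0.1]
opening: 1.002
grasp_force: 0.0
```

Emit:
drive_tool:
  plan:
    - [[0,0,0,0],[0,0,0,0],[0,0,0,0],[0,0,0,0],[0,0,0,0],[0,0,0,0],[0,0,0,0],[0,0,-0.02,0],[0,0,-0.08,0],[0,0,-0.15,0],[0,0,-0.2,0],[0,0,-0.2,0]]
  jaw: 1

```text
time_s: 7.28
eef_pos: [0.6155, 0.3428, 0.0939]
eef_rot: [0.003, 0.577, 0.816, 0.004]
wrist_force: [0.7, 1.2, 0.6]
opening: 0.411
grasp_force: 60.7
```

```bash
python3 - <<'E'
from h import *
from bench import ctrl
o=ctrl.get_obs();p,M=pose(o);im,d=ctrl.camera("wrist");i=ctrl.camera_info("wrist");C=i["T_tool_cam"]
R=(M@C[:3,:3]).T;t=-R@(p+M@C[:3,3]);X=cloud(im,d,i["camera_matrix"],R,t);L=(X-p)@M
print(o['opening'],o['grasp_force'],o['wrist_force'])
cv2.imwrite("pics/wr4.png",im[...,::-1])
go(-.045,-.013,.085,T[2]+np.pi/2)
E
```

```text
0.4106111086655408 60.685837268829346 [0.74999962 1.17092178 0.574589  ]
shift [-0.7742 -0.5259  0.0126] roll 0.1503 rows 9.0 tool tray [-0.4164  0.0335  0.0913] tilt 0.34
```

View pics/wr4.png

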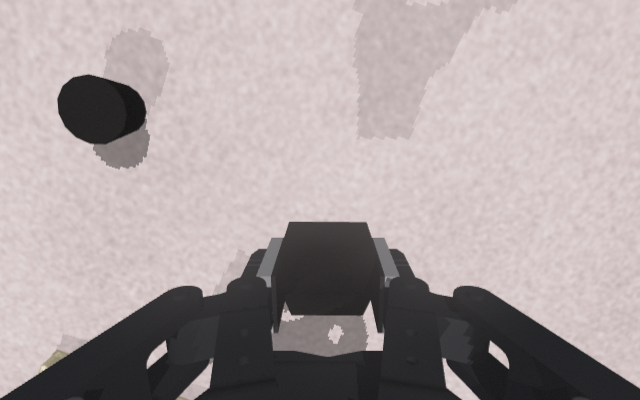

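The chock is gripped squarely (back face at 325,270; opening 0.41). I carry it to the tray.

Emit:
drive_tool:
  plan:
    - [[-0.06,-0.04,-0.01,0.02],[-0.13,-0.088,-0.02,0.05],[-0.2,-0.136,-0.03,0.08],[-0.27,-0.183,-0.03,0.11],[-0.34,-0.231,-0.03,0.14],[-0.41,-0.278,-0.03,0.15],[-0.48,-0.326,-0.03,0.15],[-0.55,-0.374,-0.03,0.15],[-0.61,-0.414,-0.03,0.15],[-0.65,-0.44,-0.03,0.15],[-0.65,-0.44,-0.03,0.15],[-0.65,-0.44,-0.03,0.15]]

```text
time_s: 8.33
eef_pos: [0.5318, 0.0371, 0.0985]
eef_rot: [-0.001, 0.753, 0.658, -0.001]
wrist_force: [0.8, 1.1, -0.6]
opening: 0.408
grasp_force: 60.6
```

```bash
python3 - <<'E'
from h import *
go(-.04,-.013,.013,T[2]+np.pi/2)
for n in("scene","side"):
    p,X,ok=load(n+"3.npz")
    L=loc(X.reshape(-1,3),*T).reshape(X.shape)
    m=ok&(L[...,0]>.02)&(L[...,0]<.068)&(abs(L[...,1])<.09)&(L[...,2]>.012)&(L[...,2]<.052)&(p.max(-1)>60)
    print(n,fit(bottle,L[m],(.045,-.013,[0,.1,-.1])),m.sum())
E
```

```text
shift [-0.1575 -0.012   0.2138] roll -0.0006 rows 2.5 tool tray [-0.103  -0.0079  0.0985] tilt 0.13
scene (array([ 0.04926933, -0.00377844,  0.08563692]), np.float64(0.0008564920759007817)) 308
side (array([ 0.04660205, -0.00416514,  0.09306939]), np.float64(0.001240320677287324)) 402
```

Emit:
drive_tool:
  plan:
    - [[-0.04,0.01,0.02,0],[-0.08,0.02,0.06,0],[-0.12,0.025,0.1,0],[-0.15,0.025,0.14,0],[-0.157,0.025,0.17,0],[-0.157,0.025,0.19,0],[-0.157,0.025,0.205,0],[-0.157,0.025,0.212,0],[-0.157,0.025,0.217,0],[-0.157,0.025,0.217,0],[-0.157,0.025,0.217,0]]

```text
time_s: 9.25
eef_pos: [0.5342, -0.0245, 0.0152]
eef_rot: [-0.001, 0.752, 0.66, -0.001]
wrist_force: [-12.2, 2.0, 22.5]
opening: 0.41
grasp_force: 63.6
```

```bash
python3 - <<'E'
from h import *
go(-.04,.002,.0115,T[2]+np.pi/2)
E
```

```text
shift [-0.0055 -0.0015  0.0092] roll 0.0008 rows 0.1 tool tray [-0.0422  0.0026  0.0152] tilt 0.11
```

Emit:
drive_tool:
  plan:
    - [[0,0,0,0],[0,0,0,0],[0,0,0,0],[0,0,0,0],[0,0,-0.03,0],[0,0,-0.1,0],[0,0,-0.18,0],[0.05,0,-0.25,0],[0.12,0,-0.25,-0.03],[0.2,0,-0.25,-0.07],[0.205,0,-0.25,-0.11],[0.205,0,-0.25,-0.15]]
  jaw: 0

```text
time_s: 10.25
eef_pos: [0.5456, 0.0575, 0.114]
eef_rot: [0.0, 0.575, 0.818, 0.0]
wrist_force: [0.8, -0.7, -0.3]
opening: 1.002
grasp_force: 0.0
```

Emit:
drive_tool:
  plan:
    - [[0,0,0,-0.038],[0,0,0,-0.076],[0,0,0,-0.114],[0,0,0,-0.152],[0,0,0,-0.19],[0,0,0,-0.228],[0,0,0,-0.266],[0,0,0,-0.304],[0,0,0,-0.342],[0,0,0,-0.35],[0,0,0,-0.35]]

```text
time_s: 11.17
eef_pos: [0.5455, 0.0555, 0.1136]
eef_rot: [0.0, 0.067, 0.998, 0.0]
wrist_force: [1.4, 0.7, 0.9]
opening: 1.003
grasp_force: 0.0
```

```bash
python3 snap.py 5 200 440 100 280 scene; python3 - <<'E'
from h import *
for n in("scene","side"):
    p,X,ok=load(n+"5.npz");L=loc(X.reshape(-1,3),*T).reshape(X.shape)
    m=ok&(abs(L[...,0]+.03)<.04)&(abs(L[...,1])<.04)&(L[...,2]>.012)&(L[...,2]<.05)&(p.max(-1)<60)
    print(n,"chock",fit(lambda Q:wedge(Q,.006),L[m],(-.03,0,[0])),m.sum())
    m=ok&(L[...,0]>.02)&(L[...,0]<.068)&(abs(L[...,1])<.09)&(L[...,2]>.012)&(L[...,2]<.052)&(p.max(-1)>60)
    print("c",fit(bottle,L[m],(.045,-.013,[0,.1,-.1])),m.sum())
go(-.122,.002,.006,T[2])
E
```

```text
scene chock (array([-0.03013278,  0.00356494, -0.00035993]), np.float64(0.0006420386664982221)) 249
c (array([ 0.04893575, -0.00398406,  0.08716331]), np.float64(0.0008228367526890868)) 428
side chock (array([-0.03190618,  0.00060281, -0.06621871]), np.float64(0.0013913821644077145)) 170
c (array([ 0.04672139, -0.00381635,  0.09208875]), np.float64(0.0013085028984434373)) 401
shift [ 0.0031 -0.0025  0.2686] roll -0.0009 rows 2.6 tool tray [-0.123   0.0032  0.1134] tilt 0.03
```

View pics/scene5.png

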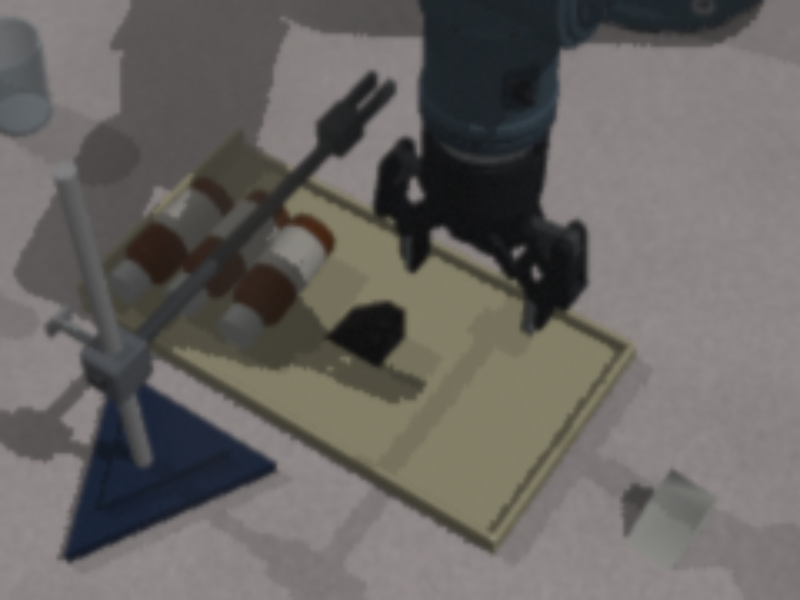

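The chock stands flat (crop 370,335), toe to the bottles. I go low behind it and push with the front finger's back.

Emit:
drive_tool:
  plan:
    - [[0.003,0,0.07,0],[0.003,0,0.14,0],[0.003,0,0.21,0],[0.003,0,0.255,0],[0.003,0,0.275,0],[0.003,0,0.283,0],[0.003,0,0.283,0],[0.003,-0.02,0.283,0],[0.003,-0.04,0.283,0],[0.003,-0.05,0.283,0],[0.003,-0.05,0.283,0]]

```text
time_s: 12.18
eef_pos: [0.5422, 0.0345, 0.0008]
eef_rot: [0.001, 0.068, 0.998, -0.0]
wrist_force: [-0.3, 0.5, 0.2]
opening: 0.999
grasp_force: 0.0
```

```bash
python3 - <<'E'
from h import *
go(-.056,.002,.001,T[2])
E
```

```text
shift [ 0.0017 -0.1143 -0.0005] roll -0.0009 rows 1.1 tool tray [-0.1017  0.0028  0.0008] tilt 0.11
```

Emit:
drive_tool:
  plan:
    - [[0,-0.01,0,0],[0,-0.02,0,0],[0,-0.03,0,0],[0,-0.04,0,0],[0,-0.05,0,0],[0,-0.06,0,0],[0,-0.07,0,0],[0,-0.08,0,0],[0,-0.09,0,0],[0,-0.095,0,0],[0,-0.095,0,0]]

```text
time_s: 13.1
eef_pos: [0.5363, -0.0024, -0.0004]
eef_rot: [-0.0, 0.067, 0.998, -0.0]
wrist_force: [0.9, -0.5, -0.4]
opening: 0.999
grasp_force: 0.0
```

```bash
cat > st.py <<'E'
from h import *
import sys
tag=sys.argv[1]
for n in("scene","side"):
    p,X,ok=load(n+tag+".npz");L=loc(X.reshape(-1,3),*T).reshape(X.shape)
    m=ok&(L[...,0]>-.06)&(L[...,0]<.05)&(abs(L[...,1])<.035)&(L[...,2]>.012)&(L[...,2]<.043)&(p.max(-1)<50)
    print(n,"chock",fit(lambda Q:wedge(Q,.006),L[m],(float(sys.argv[2]),0,[0])),m.sum())
    for b,c in zip("cba",(float(sys.argv[3]),.101,.144)):
        m=ok&(abs(L[...,0]-c)<.023)&(abs(L[...,1])<.09)&(L[...,2]>.016)&(L[...,2]<.052)&(p.max(-1)>50)
        print(b,fit(bottle,L[m],(c,-.005,[0,.1,-.1])),m.sum())
E
python3 snap.py 6 200 440 100 280 scene; python3 st.py 6 0 .052;python3 -c "
from h import *
go(-.05,.002,.001,T[2])"
```

```text
scene chock (array([ 0.01687384,  0.00339493, -0.868375  ]), np.float64(0.003836403966139511)) 271
c (array([ 0.05308376, -0.00356722,  0.06042523]), np.float64(0.0009696709357286254)) 409
b (array([ 0.09951091, -0.00411387,  0.01152221]), np.float64(0.0011900005269058385)) 268
a (array([ 0.14206259,  0.00062893, -0.07525865]), np.float64(0.0029244917135886304)) 539
side chock (array([ 0.01526221, -0.0030675 , -0.07257128]), np.float64(0.001527825798259986)) 94
c (array([ 0.05071866, -0.00325556,  0.06670949]), np.float64(0.0012612049195057755)) 401
b (array([ 0.09629812, -0.00253642, -0.00251173]), np.float64(0.0012763358998645787)) 433
a (array([ 0.14240041, -0.00284317, -0.0804729 ]), np.float64(0.0033701904042031895)) 732
shift [-0.0008 -0.0369 -0.0035] roll -0.0005 rows 0.4 tool tray [-0.0648  0.0017 -0.0004] tilt 0.01
```

Emit:
drive_tool:
  plan:
    - [[0,-0.005,0,0],[0,-0.01,0,0],[0,-0.015,0,0],[0,-0.02,0,0],[0,-0.025,0,0],[0,-0.025,0,0],[0,-0.025,0,0]]

```text
time_s: 13.78
eef_pos: [0.5355, -0.0114, 0.0]
eef_rot: [0.0, 0.067, 0.998, 0.0]
wrist_force: [1.8, 3.8, 1.8]
opening: 1.006
grasp_force: 2.4
```

```bash
python3 snap.py 7 200 440 100 280 scene; python3 st.py 7 0.02 .057|grep -v ^a;python3 -c "
from h import *
go(-.05,.002,.001,T[2])"
```

```text
scene chock (array([ 0.02363442,  0.0037155 , -0.70076506]), np.float64(0.0038437160092691935)) 257
c (array([ 0.05854077, -0.00365634,  0.00227536]), np.float64(0.0008611864632698529)) 394
b (array([ 0.10104   , -0.00373647,  0.00404513]), np.float64(0.0010030463321602304)) 259
side chock (array([ 0.02420606,  0.00044429, -0.10891063]), np.float64(0.0010692573720401874)) 93
c (array([ 0.05765411, -0.00270425,  0.02258889]), np.float64(0.0014884101601038615)) 396
b (array([ 0.09928792, -0.00266887,  0.01883273]), np.float64(0.0013466462830332288)) 413
shift [ 0.0004 -0.0134 -0.0026] roll -0.0004 rows 0.1 tool tray [-0.0554  0.0022 -0.    ] tilt 0.06
```

View pics/scene7.png

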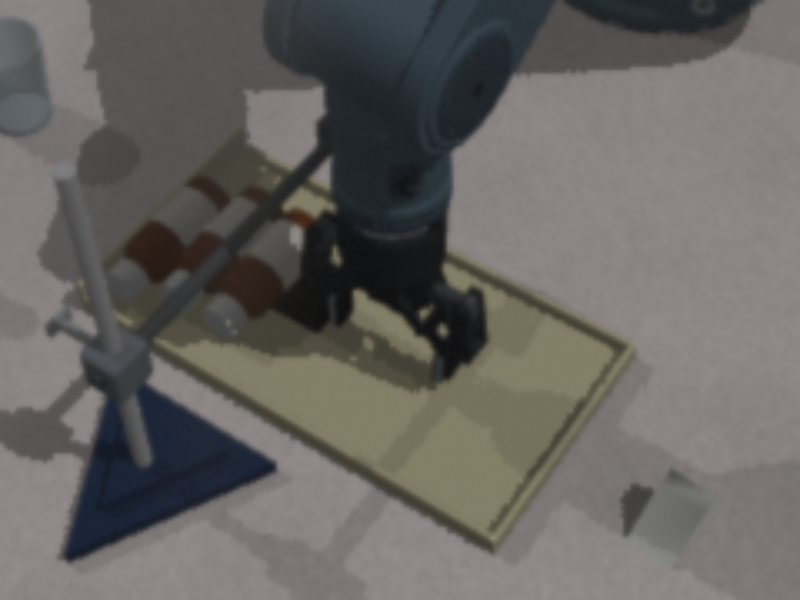

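The bottles now lie square and close together, with the chock at bottle_c and about 4 N of contact. I'll nudge a little further to seat it.

Emit:
drive_tool:
  plan:
    - [[0,-0.003,0,0],[0,-0.006,0,0],[0,-0.008,0,0],[0,-0.008,0,0],[0,-0.008,0,0]]

```text
time_s: 14.3
eef_pos: [0.5352, -0.0142, 0.0001]
eef_rot: [0.001, 0.067, 0.998, 0.0]
wrist_force: [1.8, 7.0, 1.9]
opening: 0.999
grasp_force: 3.5
```

```bash
python3 -c "
from h import *
go(-.05,.002,.001,T[2])"
```

```text
shift [ 0.0006 -0.0063 -0.0022] roll -0.0004 rows 0.1 tool tray [-0.0525  0.0022  0.0001] tilt 0.08
```

Emit:
drive_tool:
  plan:
    - [[0,-0.003,0,0],[0,-0.006,0,0],[0,-0.006,0,0],[0,-0.006,0,0]]

```text
time_s: 14.63
eef_pos: [0.5348, -0.0167, 0.0]
eef_rot: [0.001, 0.067, 0.998, 0.0]
wrist_force: [1.9, 6.3, 2.4]
opening: 1.0
grasp_force: 3.2
```

Emit:
drive_tool:
  plan:
    - [[0,0.01,0,0],[0,0.03,0,0],[0,0.06,0,0],[0,0.1,0,0],[0,0.16,-0.03,0],[0,0.2,-0.1,0],[0,0.2,-0.2,0],[0,0.25,-0.3,0],[0,0.35,-0.3,0],[0,0.45,-0.3,0],[0,0.45,-0.3,0]]

```text
time_s: 15.55
eef_pos: [0.5589, 0.1679, 0.1213]
eef_rot: [0.002, 0.065, 0.998, 0.001]
wrist_force: [-0.7, -0.1, -0.0]
opening: 1.0
grasp_force: 0.0
```

```bash
python3 snap.py 8 200 440 100 280 scene; python3 st.py 8 0.026 .059
```

```text
scene chock (array([ 0.02446659,  0.00321389, -0.09908485]), np.float64(0.0012809849888128846)) 301
c (array([ 0.05895806, -0.00353604,  0.00290529]), np.float64(0.000984870632641601)) 497
b (array([ 0.10087113, -0.00389672,  0.00331705]), np.float64(0.0008925079301910031)) 298
a (array([ 0.14307863,  0.00266132, -0.05985574]), np.float64(0.0023371161323949563)) 634
side chock (array([ 0.02293438,  0.00062769, -0.00995846]), np.float64(0.0013068834158185701)) 92
c (array([ 0.0562022 , -0.00323165,  0.00785209]), np.float64(0.001143121367165354)) 395
b (array([ 0.09858339, -0.00336071,  0.00465048]), np.float64(0.0011636481301574575)) 421
a (array([ 0.14283254, -0.00206185, -0.08064608]), np.float64(0.0027367877736001363)) 691
```

View pics/scene8.png

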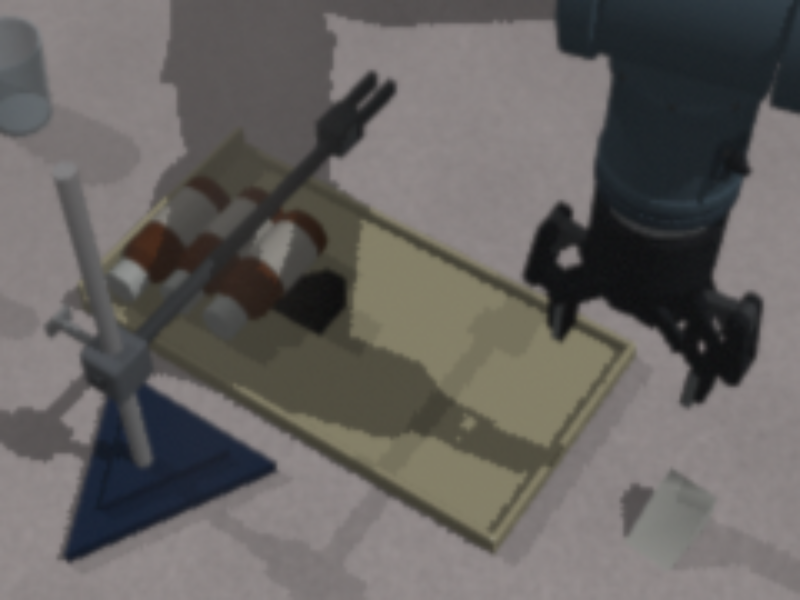

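```bash
python3 - <<'E'
from h import *
for n in("scene","side"):
    p,X,ok=load(n+"8.npz");L=loc(X.reshape(-1,3),*T).reshape(X.shape)
    m=ok&(L[...,0]>.128)&(L[...,0]<.157)&(abs(L[...,1])<.085)&(L[...,2]>.037)&(L[...,2]<.052)
    print(n,"a",fit(bottle,L[m],(.143,-.004,[0])),m.sum())
    m=ok&(L[...,0]>-.03)&(L[...,0]<.027)&(abs(L[...,1])<.03)&(L[...,2]>.014)&(L[...,2]<.046)&(p.max(-1)<70)
    print("chock",fit(lambda Q:wedge(Q,.006),L[m],(.025,0,[0]),.001),m.sum(),np.percentile(L[m][:,2],97))
E
```

```text
scene a (array([0.14309806, 0.01301406, 0.01932841]), np.float64(0.0011843777725780175)) 361
chock (array([ 0.02359994,  0.00357479, -0.00025763]), np.float64(0.0006124974430301092)) 203 0.042083447146059806
side a (array([ 0.14020471,  0.01098111, -0.02260805]), np.float64(0.001129933507528132)) 334
chock (array([ 0.02293596,  0.00130421, -0.00596586]), np.float64(0.0013119960122138577)) 101 0.04291263959946839
```

```bash
python3 -c "
from bench import ctrl
print(ctrl.get_obs()['time_s'],ctrl.hand_in())"
```

```text
the job is handed in; nothing more can be done
15.65 None
```

I handed the job in at 15.65 s: the row lies square and tight at the end wall by camera fits good to about 2 mm, with the chock flat under the outermost bottle near mid-body; I got no verdict back, and the tightest reading was bottle_a at x = 0.140 to 0.143 m against the 0.139 m limit.

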